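# Sort the leftover pipe fittings

### The job

Tidy up the loose pipe fittings: put both copper elbows in the blue tray, both brass adapters in the red tray, and the valve with the green handwheel in the yellow tray. Everything must sit on the floor of its tray, not on top of another fitting: the elbows lying flat, the adapters standing upright spigot up, the valve upright with its wheel on top. Leave the white jar and the red pipe cutter where they are.

Things in the scene. Friction and masses are not known exactly. Their poses are not given: they have to be found in the camera images.
- elbow_a_center (a point): First copper 90-degree elbow, lying flat at any yaw, 26 mm high, footprint 55 x 55 mm, about 70 g. This point: centre of that footprint, 13 mm above the underside. Two round legs, 26 mm in diameter: one along own +x (axis at y = -14.5, from x = -27.5 to 27.5 mm), one along +y (axis at x = -14.5, from y = -27.5 to 27.5 mm). Grip across a leg at x = 13 (or y = 13) mm.
- elbow_b_center (a point): Second copper 90-degree elbow, lying flat at any yaw, 26 mm high, footprint 55 x 55 mm, about 70 g. This point: centre of that footprint, 13 mm above the underside. Two round legs, 26 mm in diameter: one along own +x (axis at y = -14.5, from x = -27.5 to 27.5 mm), one along +y (axis at x = -14.5, from y = -27.5 to 27.5 mm). Grip across a leg at x = 13 (or y = 13) mm.
- adapter_a_center (a point): First brass adapter, upright: hexagonal foot 38 mm across flats (44 across corners), 18 mm high; on it a round spigot 28 mm in diameter with a dark bore; 44 mm high in all, about 120 g. This point: on its axis, 22 mm above the underside (the spigot spans 4 mm below to 22 mm above it). z up.
- adapter_b_center (a point): Second brass adapter, upright: hexagonal foot 38 mm across flats (44 across corners), 18 mm high; on it a round spigot 28 mm in diameter with a dark bore; 44 mm high in all, about 120 g. This point: on its axis, 22 mm above the underside (the spigot spans 4 mm below to 22 mm above it). z up.
- valve_center (a point): brass valve, upright, round green handwheel on top. Body 70 mm long (own x), 30 wide, 28 high; collar 24 mm in diameter up to 40 mm; then a thin stem and the wheel, 46 mm in diameter, 48 to 60 mm above the underside (nut to 63 mm). About 220 g; the wheel does not turn. This point: on the wheel axis, 30 mm above the underside, 24 mm below mid-wheel. z up, any yaw.
- tray_blue: Blue open tray, fixed to the bench. Outside 120 mm (own x) x 170 mm (own y) x 36 mm high, walls and floor 5 mm thick; 110 x 160 mm inside. Origin: centre of its underside, on the bench; the inner floor is 5 mm above it. The three trays change places; turned by up to 0.2 rad. For the elbows.
- tray_red: Red open tray, fixed to the bench. Outside 120 mm (own x) x 170 mm (own y) x 36 mm high, walls and floor 5 mm thick; 110 x 160 mm inside. Origin: centre of its underside, on the bench; the inner floor is 5 mm above it. The three trays change places; turned by up to 0.2 rad. For the adapters.
- tray_yellow: Yellow open tray, fixed to the bench. Outside 120 mm (own x) x 170 mm (own y) x 36 mm high, walls and floor 5 mm thick; 110 x 160 mm inside. Origin: centre of its underside, on the bench; the inner floor is 5 mm above it. The three trays change places; turned by up to 0.2 rad. For the valve.
- jar_center (a point): white round jar with a lid, 42 mm in diameter, 50 mm high, standing among the fittings; to be left alone. This point is its centre, 25 mm above its underside.
- cutter_center (a point): small red pipe cutter lying on the bench, 75 mm long (its x), 30 mm wide, 22 mm high, with a black knob at its -x end; to be left alone. This point is near its middle, 11 mm above its underside (it spans x = -42 to +33 mm).
Things that resemble listed ones, but are neither listed nor needed, are in the scene too. Leave any purple look-alike of the part that bears valve_center alone.

How it is judged:
At the end, for the whole second after the job is handed in: Elbows in blue, adapters in red, valve in yellow tray: each centre within 50 mm (tray x) and 75 mm (tray y) of the tray centre, at most 6 mm above its resting height, within 0.2 rad of flat or upright, released and still; jar and cutter moved under 20 mm, jar upright (x of elbow_a_center in the frame of tray_blue between -0.05 and 0.05 m and y of elbow_a_center in the frame of tray_blue between -0.075 and 0.075 m and z of each of elbow_a_center, elbow_b_center in the frame of tray_blue below 0.024 m and (angle between elbow_a_center's own z axis and vertical below 0.2 rad or angle between elbow_a_center's own z axis and vertical above 2.94 rad) and linear speed of each of elbow_a, elbow_b, adapter_a, adapter_b, valve below 0.02 m/s and contact force between each of elbow_a, elbow_b, adapter_a, adapter_b, valve and the fingers below 0.1 N and x of elbow_b_center in the frame of tray_blue between -0.05 and 0.05 m and y of elbow_b_center in the frame of tray_blue between -0.075 and 0.075 m and (angle between elbow_b_center's own z axis and vertical below 0.2 rad or angle between elbow_b_center's own z axis and vertical above 2.94 rad) and x of adapter_a_center in the frame of tray_red between -0.05 and 0.05 m and y of adapter_a_center in the frame of tray_red between -0.075 and 0.075 m and z of each of adapter_a_center, adapter_b_center in the frame of tray_red below 0.033 m and angle between each of adapter_a_center, adapter_b_center, valve_center, jar_center's own z axis and vertical below 0.2 rad and x of adapter_b_center in the frame of tray_red between -0.05 and 0.05 m and y of adapter_b_center in the frame of tray_red between -0.075 and 0.075 m and x of valve_center in the frame of tray_yellow between -0.05 and 0.05 m and y of valve_center in the frame of tray_yellow between -0.075 and 0.075 m and z of valve_center in the frame of tray_yellow below 0.041 m and distance of each of jar_center, cutter_center from where it was at the start of the episode below 0.02 m); the robot touches nothing.
It fails at once if the white jar was pushed away by more than 20 mm (distance of jar_center from where it was at the start of the episode above 0.02 m).
It fails at once if the pipe cutter was pushed away by more than 20 mm (distance of cutter_center from where it was at the start of the episode above 0.02 m).
It also fails if it takes over 122 s, if anything falls off the work surface, if the arm or the gripper's body presses on something with over 40 N, if the wrist force passes 120 N, or if a joint passes its speed limit or range.

### The arm

A 7-joint arm with a two-finger parallel gripper is mounted at the origin on the work surface. World frame = base frame: x ahead of the robot, y to its left, z up, the work surface at z = 0. Lengths are in m, angles in rad, forces in N, time in s.
With the tool pointing down it reaches from about 0.425 to 0.875 m from the base axis. Payload 4.7 kg.
Tool frame: the origin (TCP) lies at the very end of the fingers, on their centre line; the grasp point (between the pads) lies 19 mm behind it; z points along the fingers, y is the direction in which the jaws open and shut (so a half turn about z gives the same grasp; the last joint's range is limited). The gripper opens to 87 mm and grips with 3 to 60 N. Pads are 19 mm wide; open, the fingers measure 117 mm over their backs; the gripper's body (75 mm by 190 mm) begins 51 mm behind the grasp point.
Start: joints at [-1.294, 0.321, -0.07, 1.45, 0.023, 1.371, -0.057], TCP at [0.169, 0.628, 0.223] pointing down, gripper open.
Joint ranges: [-2.86, 2.86], [-0.3, 2.09], [-1.38, 1.24], [0.06, 2.45], [-1.56, 4.7], [0.09, 2.05], [-2.69, 2.69]. Speed limits (rad/s): [2.57, 2.57, 3.14, 3.14, 3.14, 3.14, 3.14].

### API

Orientations are given as a rotation vector (axis times angle).
In Python, from bench import ctrl gives the robot as it stands. The module is installed in compiled form; this text tells all that it offers.
- The arm moves only by the tool move_arm, never from a script. Its arguments are lists of equal length, an entry for each row: "dp": the shift along the tool's x, y, z in units of 30 mm (1.0 is 30 mm), a list of three; "turn": the turn about the tool's z in units of 5 degrees (1.0 is 5 degrees); "jaw": the opening, from -1 (shut) to 1 (fully open). A call has 1 to 5 rows; each row is the pose to reach, as a shift and turn from the pose commanded when the call began, along the tool's axes at that moment; what a row does not reach only later rows make up. A row lasts 1/10 s, in which the tool goes at most 50 mm and 8.59 degrees, less where a joint would pass 70% of its speed; a pose out of reach is approached as far as the arm can. A call with a gripper value outside its range is refused whole. The fingers move at their own pace and stop on an object; "grip_force" is the grip in N (left out, the last holds). Time passes only in rows, so rows that repeat a pose let the fingers close. It gives the time, the measured TCP pose, the force and the opening at its end, in the units of the state.
- ctrl.get_state(): the state, without advancing time (a new reading comes with each control period).
- ctrl.get_image(name): name is "scene" or "side" or "wrist"; returns the picture (420x560x3 uint8, red, green, blue); there is no depth.
- ctrl.camera_info(name): a dict with "intrinsics" (3x3 intrinsics, pixels), "extrinsics" (4x4, takes a point from world to camera coordinates). Camera axes: x right, y up, looking along -z (the intrinsics and any distortion apply to the point x, -y, -z); pixel columns grow to the right and rows downward; lengths in m; the calibration is good to about 2 mm. A picture is of the moment at which its call begins: read the wrist's pose just before it. camera_info takes no time and is no camera call; for the wrist camera it gives the pose at the moment of the call.
- ctrl.close_job(): hands the job in, once; it reports no verdict.
Trained networks look in the newest picture that a camera, given by its name, has taken for a name from the list of things; names that differ only in an ending like _2 or _b are one class to them, and where a whole thing is asked for, a point or a joint stands for the part that bears it (a point fixed in the world has none). Each returns a list of dicts, best first, with "confidence" (0 to 1); they miss things now and then, are a little off and sometimes report something else, mostly with a low value. They report only what shows in the picture. A call takes as long as a camera call. They do not tell look-alikes from the thing itself.
- ctrl.look_for(camera, target): "rect" ([centre column, centre row, width, height] in pixels, round what is visible of it).
- ctrl.masks_of(camera, target): "region" (420x560 bool, what is visible of it) and "rect" ([centre column, centre row, width, height] in pixels, round what is visible of it).
The state is a dict: "time": time; "joint_positions": joint angles; "qd": joint speeds; "joint_torque": joint torques, N m; "position": TCP position; "tool_rot": TCP orientation; "ft_force": force on the tool from outside, world axes, zero at the start; "torque": the same for the moment, N m; "grip_width": opening from 0.0 (shut) to 1.0 (fully open).
Only numpy, scipy, OpenCV 4.12 (cv2) and the standard library are available. Lean on these libraries where they do the work, as an engineer would, in place of code of your own. Each camera call takes 0.05 s, during which the arm holds its last target. There are 200 camera calls.

## Working session

There is one attempt and no reset: what is moved stays moved. The work goes in short steps, Python scripts to look and compute and a tool call to move; the robot and the scene stay as the last step left them, time stands still between calls to the robot, and variables do not carry over. Pictures are saved under pics/ and viewed, about 12 in all and at most 16, crops included, and the job is handed in when it is done.

Besides the shell and the picture viewer there is one more tool, called after "Request:" in YAML: its name, and indented under it one key for each argument. move_arm: Moves the arm, as the interface text tells. Its arguments: {"type":"object","properties":{"dp":{"type":"array","items":{"type":"array","items":{"type":"number"}}},"turn":{"type":"array","items":{"type":"number"}},"jaw":{"type":"array","items":{"type":"number"}},"grip_force":{"type":"number"}},"required":["dp","turn","jaw"]}

```bash
mkdir -p pics
python3 - <<'E'
from bench import ctrl
import cv2,numpy as np
print({k:np.round(v,3) for k,v in ctrl.get_state().items()})
for n in("scene","side"):
    im=ctrl.get_image(n); cv2.imwrite(f"pics/{n}0.png",im[:,:,::-1])
    c=ctrl.camera_info(n); print(n,np.round(c["intrinsics"],1).tolist(),np.round(c["extrinsics"],3).tolist(),c.keys())
    for t in ["elbow_a_center","adapter_a_center","valve_center","tray_blue","tray_red","tray_yellow","jar_center","cutter_center"]:
        print(t,[(round(d["confidence"],2),np.round(d["rect"]).tolist()) for d in ctrl.look_for(n,t)])
E
```

```text
{'time': np.float64(0.0), 'joint_positions': array([-1.294,  0.322, -0.07 ,  1.452,  0.023,  1.371, -0.057]), 'qd': array([-0.001, -0.001,  0.001, -0.   ,  0.002,  0.   , -0.001]), 'joint_torque': array([ 1.0000e-03, -4.9131e+01, -4.0300e-01, -3.1252e+01, -6.4000e-02,
        4.4000e-02,  0.0000e+00]), 'position': array([0.169, 0.627, 0.221]), 'tool_rot': array([-4.120e-01, -3.114e+00,  3.000e-03]), 'ft_force': array([0.289, 0.326, 0.375]), 'torque': array([-0.003, -0.054,  0.051]), 'grip_width': np.float64(1.001)}
scene [[415.9, 0.0, 280.0], [0.0, 415.9, 209.9], [0.0, 0.0, 1.0]] [[0.259, 0.966, 0.014, -0.123], [-0.844, 0.219, 0.489, 0.407], [0.47, -0.138, 0.872, -1.175], [0.0, 0.0, 0.0, 1.0]] dict_keys(['intrinsics', 'extrinsics'])
elbow_a_center [(0.76, [133.0, 209.0, 29.0, 24.0])]
adapter_a_center [(0.61, [337.0, 203.0, 16.0, 25.0])]
valve_center [(0.89, [280.0, 197.0, 30.0, 33.0]), (0.73, [288.0, 148.0, 27.0, 30.0])]
tray_blue [(0.92, [309.0, 273.0, 101.0, 82.0])]
tray_red [(0.77, [175.0, 284.0, 94.0, 74.0])]
tray_yellow [(0.93, [413.0, 222.0, 86.0, 59.0])]
jar_center [(0.69, [35
[... 213 characters left out ...]
.426, 0.543, 0.724, -0.251], [-0.452, -0.565, 0.69, -0.885], [0.0, 0.0, 0.0, 1.0]] dict_keys(['intrinsics', 'extrinsics'])
elbow_a_center [(0.66, [358.0, 332.0, 27.0, 38.0])]
adapter_a_center [(0.77, [262.0, 189.0, 14.0, 22.0])]
valve_center [(0.85, [219.0, 231.0, 22.0, 32.0]), (0.58, [275.0, 219.0, 25.0, 33.0])]
tray_blue [(0.67, [332.0, 191.0, 80.0, 66.0]), (0.31, [208.0, 185.0, 21.0, 23.0])]
tray_red [(0.71, [398.0, 262.0, 101.0, 80.0]), (0.51, [331.0, 189.0, 79.0, 64.0])]
tray_yellow [(0.92, [256.0, 152.0, 71.0, 55.0])]
jar_center [(0.83, [209.0, 186.0, 18.0, 26.0]), (0.53, [331.0, 190.0, 77.0, 73.0])]
cutter_center [(0.67, [189.0, 169.0, 19.0, 25.0]), (0.54, [327.0, 243.0, 18.0, 21.0])]
```

View pics/scene0.png

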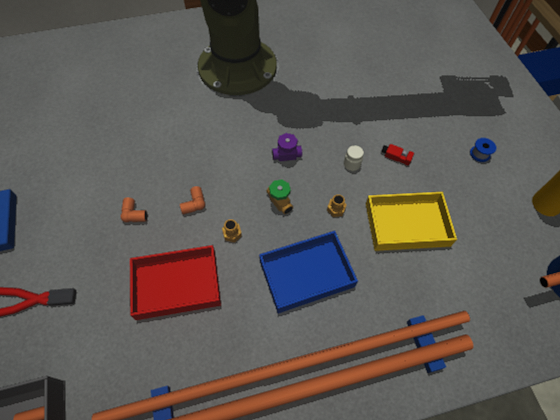

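View pics/side0.png

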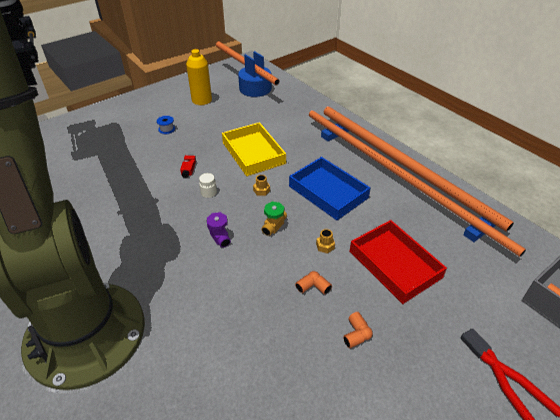

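The scene view shows the elbows at (133,210) and (193,200), the adapters at (232,229) and (337,205), and the green valve at (280,196). The purple look-alike is at (287,148), the jar at (354,157) and the cutter at (397,154). The trays are red (175,283), blue (308,271) and yellow (412,221), and the side view agrees. Next I'll fit the poses to both views.

```bash
cat > h.py <<'E'
from bench import ctrl
import cv2,numpy as np
from scipy.optimize import minimize
from scipy.spatial.transform import Rotation as R
def cam(n):
    c=ctrl.camera_info(n); return np.array(c["intrinsics"]),np.array(c["extrinsics"])
def proj(c,P):
    K,E=c; q=np.atleast_2d(P)@E[:3,:3].T+E[:3,3]; q=q*[1,-1,-1]; q=q@K.T; return q[:,:2]/q[:,2:]
def back(c,uv,z):
    K,E=c; d=np.linalg.solve(K,[uv[0],uv[1],1])*[1,-1,-1]; Rm=E[:3,:3]; o=-Rm.T@E[:3,3]; d=Rm.T@d
    return o+d*(z-o[2])/d[2]
t=np.linspace(0,2*np.pi,24,endpoint=False)
def box(x0,x1,y0,y1,z0,z1): return np.array([[x,y,z] for x in(x0,x1) for y in(y0,y1) for z in(z0,z1)])/1e3
def cyl(r,z0,z1,n=24):
    a=np.linspace(0,2*np.pi,n,endpoint=False); return np.array([[r*np.cos(b),r*np.sin(b),z] for b in a for z in(z0,z1)])/1e3
c_=cyl(13,-27.5,27.5)*1e3
legx=np.c_[c_[:,2],c_[:,0]-14.5,c_[:,1]+13]/1e3; legy=np.c_[c_[:,0]-14.5,c_[:,2],c_[:,1]+13]/1e3
S=dict(tray=[box(-60,60,-85,85,0,36)],elbow=[legx,legy],adapter=[cyl(22,0,18,6),cyl(14,18,44)],
 valve=[box(-35,35,-15,15,2,28),cyl(12,28,48),cyl(23,48,60)],jar=[cyl(21,0,50)],cutter=[box(-42,33,-15,15,0,22)])
def render(c,kind,p,z0=0):
    m=np.zeros((420,560),np.uint8); Rz=R.from_euler("z",p[2]).as_matrix()
    for P in S[kind]:
        q=proj(c,P@Rz.T+[p[0],p[1],z0]); cv2.fillConvexPoly(m,cv2.convexHull(np.round(q*16).astype(np.int32)),1,shift=4)
    return m>0
def comp(im,uv,smin=90):
    h=cv2.cvtColor(im,cv2.COLOR_RGB2HSV); m=((h[...,1]>smin)&(h[...,2]>40)).astype(np.uint8)
    m=cv2.morphologyEx(m,cv2.MORPH_CLOSE,np.ones((3,3)))
    n,l=cv2.connectedComponents(m); u,v=map(int,uv); w=l[v-6:v+7,u-6:u+7]; w=w[w>0]
    if not len(w): return None
    m=(l==np.bincount(w).argmax()).astype(np.uint8)
    cs,_=cv2.findContours(m,cv2.RETR_EXTERNAL,cv2.CHAIN_APPROX_NONE); cv2.drawContours(m,cs,-1,1,-1); return m>0
def fit(kind,views,p0,yaws,z0=0):
    def f(p):
        s=0
        for c,m in views:
            r=render(c,kind,p,z0); s+=1-(r&m).sum()/max(1,(r|m).sum())
        return s/len(views)
    best=None
    for y in yaws:
        x0=np.array([*p0,y]); r=minimize(f,x0,method="Nelder-Mead",options=dict(initial_simplex=[x0,x0+[.012,0,0],x0+[0,.012,0],x0+[0,0,.25]],xatol=2e-4,fatol=1e-4))
        if best is None or r.fun<best.fun: best=r
    return best.x,1-best.fun
def rel(target,yaw=None):
    s=ctrl.get_state(); M=R.from_rotvec(s["tool_rot"]).as_matrix(); print("pos",np.round(s["position"],4),"dp",np.round(M.T@(np.array(target)-s["position"])/.03,2))
E
cat > f0.py <<'E'
from h import *
C={n:cam(n) for n in("scene","side")}; I={n:cv2.imread(f"pics/{n}0.png")[:,:,::-1].copy() for n in C}
L=[("red","tray",(175,283),(398,262)),("blue","tray",(308,271),(331,189)),("yellow","tray",(412,221),(254,150)),
("elbA","elbow",(127,212),(358,332)),("elbB","elbow",(195,203),(318,282)),("adA","adapter",(232,235),(326,244)),("adB","adapter",(337,209),(262,190)),
("valve","valve",(280,195),(273,218)),("purple","valve",(287,148),(217,230)),("cutter","cutter",(402,154),(187,166))]
for n,k,a,b in L:
    v=[]
    for cn,uv in(("scene",a),("side",b)):
        m=comp(I[cn],uv)
        if m is not None: v.append((C[cn],m))
    p0=back(C["scene"],a,.018)[:2]
    ys=[1.57] if k=="tray" else np.arange(-3,3.1,.75)
    p,s=fit(k,v,p0,ys); print(n,np.round(p,3),"IoU",round(s,2),"p0",np.round(p0,3),[int(m.sum()) for _,m in v])
print("jar",[np.round(back(C[c],uv,.025),3) for c,uv in(("scene",(354,157.5)),("side",(208,186)))])
s=ctrl.get_state();print(np.round(R.from_rotvec(s["tool_rot"]).as_matrix(),2))
c=cam("wrist");print("wristcam",np.round(-c[1][:3,:3].T@c[1][:3,3],3),np.round(c[1][:3,:3],2).tolist(),c[0][0,0])
E
python3 f0.py
```

```text
red [ 0.598 -0.255  3.062] IoU 0.97 p0 [ 0.602 -0.254] [5493, 4409]
blue [0.643 0.013 3.213] IoU 0.98 p0 [0.645 0.014] [5134, 2939]
yellow [0.588 0.265 2.941] IoU 0.92 p0 [0.591 0.271] [4570, 2512]
elbA [ 0.406 -0.321  1.345] IoU 0.79 p0 [ 0.411 -0.333] [426, 579]
elbB [ 0.414 -0.191 -3.066] IoU 0.79 p0 [ 0.426 -0.185] [407, 445]
adA [ 0.513 -0.12   1.058] IoU 0.92 p0 [ 0.525 -0.121] [338, 351]
adB [0.511 0.123 2.559] IoU 0.51 p0 [0.521 0.12 ] [323, 2512]
valve [4.600e-01 2.000e-03 3.545e+00] IoU 0.82 p0 [0.453 0.006] [557, 563]
purple [ 0.337  0.054 -1.825] IoU 0.83 p0 [0.328 0.057] [589, 523]
cutter [0.415 0.327 0.91 ] IoU 0.68 p0 [0.415 0.323] [351, 231]
jar [array([0.401, 0.203, 0.025]), array([0.399, 0.196, 0.025])]
[[-0.97  0.26  0.  ]
 [ 0.26  0.97  0.  ]
 [-0.    0.   -1.  ]]
wristcam [0.088 0.649 0.385] [[0.26, 0.97, -0.0], [-0.92, 0.25, -0.3], [-0.29, 0.08, 0.95]] 332.11990506559425
```

The fits are plausible: every tray is within reach and the sizes match. I'll move over the centre for a closer wrist look, with tool x along world +y.

Request:
move_arm:
  dp:
    - [-1.34,-0.66,0]
    - [-2.68,-1.32,0]
    - [-4.02,-1.98,0]
    - [-5.36,-2.64,0]
    - [-6.7,-3.3,0]
  turn: [1.6,3.2,4.8,6.4,8]
  jaw: [1,1,1,1,1]
  grip_force: 25

```text
time: 1.4
position: [0.3384, 0.4786, 0.2228]
tool_rot: [-1.46, -2.782, -0.001]
ft_force: [0.7, -0.6, -0.0]
grip_width: 1.001
```

Request:
move_arm:
  dp:
    - [-1.54,-0.24,0]
    - [-3.08,-0.48,0]
    - [-4.62,-0.72,0]
    - [-6.16,-0.96,0]
    - [-7.7,-1.2,0]
  turn: [1.4,2.8,4.2,5.6,7]
  jaw: [1,1,1,1,1]

```text
time: 1.9
position: [0.4407, 0.2682, 0.2229]
tool_rot: [-2.228, -2.215, -0.002]
ft_force: [1.2, -1.4, -0.0]
grip_width: 1.005
```

Request:
move_arm:
  dp:
    - [-1.6,0.27,0]
    - [-3.2,0.54,0]
    - [-4.8,0.8,0]
    - [-6.4,1.07,0]
    - [-8,1.33,0]
  turn: [0,0,0,0,0]
  jaw: [1,1,1,1,1]

```text
time: 2.4
position: [0.4798, 0.028, 0.223]
tool_rot: [2.222, 2.22, 0.002]
ft_force: [1.5, 0.3, -0.1]
grip_width: 0.997
```

Request:
move_arm:
  dp:
    - [0,0,0]
    - [0,0,0]
  turn: [0,0]
  jaw: [1,1]

```text
time: 2.6
position: [0.4799, 0.0289, 0.2229]
tool_rot: [-2.226, -2.216, -0.002]
ft_force: [-0.1, 1.0, -0.1]
grip_width: 0.999
```

Motion is accurate. Next is a wrist look, refitting the poses from this view.

```bash
cat > wfit.py <<'E'
import sys; from h import *
# args: picname then kind,x,y,yaw0|n
name=sys.argv[1]; c=cam("wrist"); im=ctrl.get_image("wrist"); cv2.imwrite(f"pics/{name}.png",im[:,:,::-1])
print(np.round(ctrl.get_state()["position"],4))
ov=im.copy()
for a in sys.argv[2:]:
    k,x,y=a.split(",")[:3]; x,y=float(x),float(y); uv=proj(c,[x,y,.02])[0]
    if not(8<uv[0]<550 and 8<uv[1]<410): print(a,"out",uv); continue
    m=comp(im,uv)
    if m is None: print(a,"no comp",uv); continue
    p,s=fit(k,[(c,m)],(x,y),np.arange(-3,3.1,.5) if k!="adapter" else [0,.5])
    print(a,"->",np.round(p,4),"IoU",round(s,3),"px",np.round(uv),int(m.sum()))
    r=render(c,k,p).astype(np.uint8); cs,_=cv2.findContours(r,cv2.RETR_EXTERNAL,cv2.CHAIN_APPROX_NONE); cv2.drawContours(ov,cs,-1,(255,255,255),1)
cv2.imwrite(f"pics/{name}_ov.png",ov[:,:,::-1])
E
python3 wfit.py w1 valve,.46,.002 adapter,.513,-.12 adapter,.511,.123 elbow,.414,-.191 elbow,.406,-.321 valve,.337,.054
```

```text
[0.4797 0.0305 0.2227]
valve,.46,.002 -> [4.596e-01 3.000e-04 4.662e-01] IoU 0.889 px [261. 204.] 2188
adapter,.513,-.12 -> [ 0.513  -0.1201 -0.0022] IoU 0.412 px [305. 297.] 469
adapter,.511,.123 -> [0.5107 0.1203 0.3952] IoU 0.937 px [308.  93.] 1199
elbow,.414,-.191 -> [ 0.4148 -0.1967  3.2142] IoU 0.124 px [229. 344.] 9035
elbow,.406,-.321 out [227.65473526 419.52889948]
valve,.337,.054 -> [ 0.3375  0.0503 -1.9001] IoU 0.881 px [148. 160.] 2763
```

View pics/w1_ov.png

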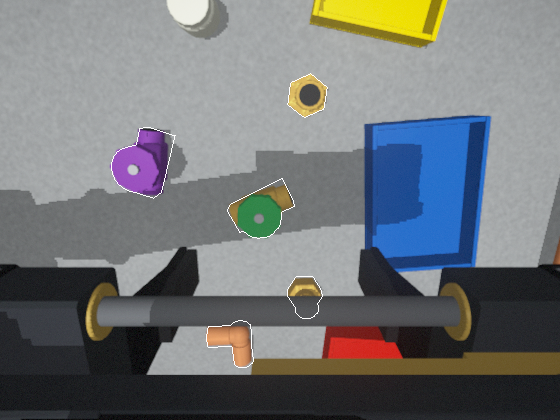

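The wrist fits agree with the fixed cameras: the valve is at (0.460, 0.000) and the adapter by the yellow tray at (0.511, 0.120). I'll grip the valve by its wheel.

Request:
move_arm:
  dp:
    - [-0.5,-0.33,1]
    - [-1,-0.67,2]
    - [-1,-0.67,3]
    - [-1,-0.67,4]
    - [-1,-0.67,4]
  turn: [0,0,0,0,0]
  jaw: [1,1,1,1,1]

```text
time: 3.15
position: [0.4562, 0.0013, 0.0992]
tool_rot: [-2.216, -2.221, 0.01]
ft_force: [-0.2, -0.2, -1.2]
grip_width: 0.996
```

Request:
move_arm:
  dp:
    - [0,0,1]
    - [0,0,1.8]
    - [0,0,2.23]
    - [0,0,2.23]
    - [0,0,2.23]
  turn: [0,0,0,0,0]
  jaw: [1,1,1,1,1]

```text
time: 3.65
position: [0.4606, 0.0004, 0.0367]
tool_rot: [2.221, 2.221, 0.002]
ft_force: [0.4, -0.1, -0.0]
grip_width: 1.001
```

Request:
move_arm:
  dp:
    - [0,0,0]
    - [0,0,0]
    - [0,0,0]
    - [0,0,0]
    - [0,0,0]
  turn: [0,0,0,0,0]
  jaw: [-1,-1,-1,-1,-1]
  grip_force: 30

```text
time: 4.15
position: [0.4597, -0.0001, 0.0358]
tool_rot: [2.223, 2.22, 0.001]
ft_force: [0.5, -0.8, -0.2]
grip_width: 0.633
```

Request:
move_arm:
  dp:
    - [0,0,0]
    - [0,0,0]
    - [0,0,-0.5]
    - [0,0,-1]
    - [0,0,-1]
  turn: [0,0,0,0,0]
  jaw: [-1,-1,-1,-1,-1]

```text
time: 4.65
position: [0.4607, -0.0, 0.0668]
tool_rot: [2.222, 2.219, 0.004]
ft_force: [0.5, 0.5, -2.4]
grip_width: 0.516
```

The wheel is held: the opening is about 45 mm and the wrist reads 2.4 N. I'll carry it to the yellow tray.

Request:
move_arm:
  dp:
    - [0,0,-1.2]
    - [0.4,0.2,-2.4]
    - [1.8,0.8,-2.4]
    - [3.2,1.5,-2.4]
    - [4.5,2.2,-2.4]
  turn: [0,0,0,0,0]
  jaw: [-1,-1,-1,-1,-1]

```text
time: 5.15
position: [0.5258, 0.1369, 0.1369]
tool_rot: [-2.221, -2.22, -0.0]
ft_force: [1.3, -1.3, -1.4]
grip_width: 0.515
```

Request:
move_arm:
  dp:
    - [1.2,0.6,0]
    - [2.4,1.2,0]
    - [3.6,1.8,0]
    - [4.43,2.05,0]
    - [4.43,2.05,0]
  turn: [0,0,0,0,0]
  jaw: [-1,-1,-1,-1,-1]

```text
time: 5.65
position: [0.5863, 0.2734, 0.1351]
tool_rot: [-2.213, -2.226, 0.001]
ft_force: [-0.3, 0.8, -3.2]
grip_width: 0.517
```

Run:
```python
from h import *
C={n:cam(n) for n in("scene","side")}
I={n:ctrl.get_image(n) for n in C}; print(np.round(ctrl.get_state()["position"],4))
for n in I: cv2.imwrite(f"pics/{n}1.png",I[n][:,:,::-1])
cv2.imwrite("pics/both1.png",np.hstack([I["scene"][130:300,320:480],I["side"][70:240,200:360]])[:,:,::-1].repeat(2,0).repeat(2,1))
```

```text
[0.5865 0.2677 0.1356]
```

View pics/both1.png

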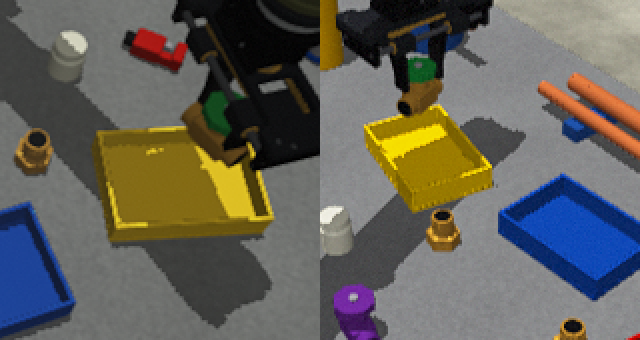

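The valve hangs upright in the jaws above the yellow tray, with the jar and cutter untouched. Lowering it now.

Request:
move_arm:
  dp:
    - [0,0,1.2]
    - [0,0,2.2]
    - [0,0,2.9]
    - [0,0,3.1]
    - [0,0,3.1]
  turn: [0,0,0,0,0]
  jaw: [-1,-1,-1,-1,-1]

```text
time: 6.25
position: [0.5867, 0.266, 0.0437]
tool_rot: [-2.224, -2.219, 0.004]
ft_force: [-0.7, -0.0, -1.2]
grip_width: 0.515
```

Request:
move_arm:
  dp:
    - [0,0,0]
    - [0,0,0]
  turn: [0,0]
  jaw: [-1,-1]

```text
time: 6.45
position: [0.5886, 0.2679, 0.0465]
tool_rot: [2.222, 2.219, 0.005]
ft_force: [1.4, -0.7, -2.0]
grip_width: 0.516
```

Request:
move_arm:
  dp:
    - [0,0,0.1]
    - [0,0,0.15]
    - [0,0,0.15]
  turn: [0,0,0]
  jaw: [-1,-1,-1]

```text
time: 6.75
position: [0.5877, 0.2679, 0.0408]
tool_rot: [2.222, 2.22, 0.002]
ft_force: [0.4, -0.3, 0.4]
grip_width: 0.516
```

Request:
move_arm:
  dp:
    - [0,0,0]
    - [0,0,0]
    - [0,0,0]
    - [0,0,-1]
    - [0,0,-2]
  turn: [0,0,0,0,0]
  jaw: [1,1,1,1,1]

```text
time: 7.25
position: [0.5865, 0.2672, 0.0998]
tool_rot: [-2.222, -2.22, 0.004]
ft_force: [0.5, 0.7, 0.5]
grip_width: 0.887
```

Request:
move_arm:
  dp:
    - [-0.2,-0.1,-1.3]
    - [-1.4,-0.7,-1.3]
    - [-2.6,-1.3,-1.3]
    - [-3.8,-2,-1.3]
    - [-4.93,-2.57,-1.3]
  turn: [0,0,0,0,0]
  jaw: [1,1,1,1,1]

```text
time: 7.75
position: [0.5091, 0.1182, 0.1392]
tool_rot: [-2.223, -2.22, -0.0]
ft_force: [0.8, -1.3, 0.1]
grip_width: 0.996
```

Request:
move_arm:
  dp:
    - [0,0,0]
    - [0,0,0]
  turn: [0,0]
  jaw: [1,1]

```text
time: 7.95
position: [0.5102, 0.1195, 0.1397]
tool_rot: [-2.224, -2.218, -0.003]
ft_force: [0.0, -0.0, -0.6]
grip_width: 1.002
```

```bash
python3 wfit.py w2 adapter,.5107,.1203 valve,.5877,.268 ; python3 -c "
from h import *
rel([.5107,.1203,.021])"
```

```text
[0.5105 0.1205 0.1396]
adapter,.5107,.1203 -> [0.5105 0.1201 0.3555] IoU 0.938 px [279. 201.] 1730
valve,.5877,.268 -> [ 0.6092  0.2424 -4.246 ] IoU 0.326 px [381.  12.] 22136
pos [0.5105 0.1205 0.1396] dp [-0.01  0.    3.95]
```

View pics/w2_ov.png

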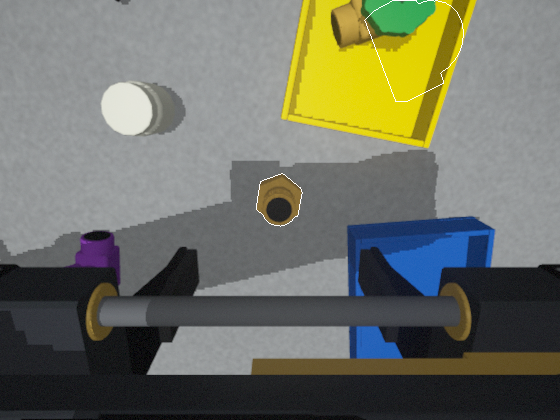

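The valve is upright in the yellow tray (wheel at 400,15), and the adapter at (279,200) is directly below the jaws. Gripping its spigot.

Request:
move_arm:
  dp:
    - [0,0,1.3]
    - [0,0,2.5]
    - [0,0,3.5]
    - [0,0,3.93]
    - [0,0,3.93]
  turn: [0,0,0,0,0]
  jaw: [0.3,0.3,0.3,0.3,0.3]

```text
time: 8.5
position: [0.509, 0.1203, 0.0195]
tool_rot: [-2.22, -2.221, 0.006]
ft_force: [-0.0, 0.9, 0.2]
grip_width: 0.675
```

Request:
move_arm:
  dp:
    - [0,0,0]
    - [0,0,0]
    - [0,0,0]
    - [0,0,0]
    - [0,0,0]
  turn: [0,0,0,0,0]
  jaw: [0.3,-1,-1,-1,-1]

```text
time: 9.0
position: [0.5105, 0.12, 0.0219]
tool_rot: [2.222, 2.22, 0.002]
ft_force: [-0.6, 0.5, 0.0]
grip_width: 0.373
```

Request:
move_arm:
  dp:
    - [0,0,0]
    - [0,0,0]
    - [0,0,-1]
    - [0,0,-2.2]
    - [0,0,-3.3]
  turn: [0,0,0,0,0]
  jaw: [-1,-1,-1,-1,-1]

```text
time: 9.5
position: [0.5097, 0.1195, 0.1211]
tool_rot: [-2.223, -2.22, 0.002]
ft_force: [0.3, 1.3, -1.3]
grip_width: 0.311
```

Request:
move_arm:
  dp:
    - [-1,0.2,-0.3]
    - [-2.4,0.5,-0.3]
    - [-3.8,0.8,-0.3]
    - [-5.2,1.1,-0.3]
    - [-6.6,1.4,-0.3]
  turn: [0,0,0,0,0]
  jaw: [-1,-1,-1,-1,-1]

```text
time: 10.0
position: [0.5518, -0.0797, 0.1291]
tool_rot: [-2.222, -2.221, -0.0]
ft_force: [1.5, 0.6, -0.1]
grip_width: 0.313
```

Request:
move_arm:
  dp:
    - [-1.5,0.3,0]
    - [-3,0.6,0]
    - [-4.5,0.9,0]
    - [-6,1.2,0]
    - [-7.17,1.4,0]
  turn: [0,0,0,0,0]
  jaw: [-1,-1,-1,-1,-1]

```text
time: 10.5
position: [0.5933, -0.2964, 0.1287]
tool_rot: [2.224, 2.219, -0.002]
ft_force: [-0.1, -0.0, 0.4]
grip_width: 0.313
```

Request:
move_arm:
  dp:
    - [0,0,0]
    - [0,0,0]
  turn: [0,0]
  jaw: [-1,-1]

```text
time: 10.7
position: [0.5928, -0.2943, 0.1284]
tool_rot: [-2.224, -2.217, 0.001]
ft_force: [0.2, 0.8, -1.2]
grip_width: 0.314
```

The adapter is held, with the opening at about 27 mm. I'll lower it into the red tray.

Request:
move_arm:
  dp:
    - [0,0,1.2]
    - [0,0,2.3]
    - [0,0,3.1]
    - [0,0,3.3]
    - [0,0,3.3]
  turn: [0,0,0,0,0]
  jaw: [-1,-1,-1,-1,-1]

```text
time: 11.2
position: [0.5936, -0.2913, 0.0297]
tool_rot: [-2.219, -2.221, -0.0]
ft_force: [0.8, 0.4, -0.7]
grip_width: 0.315
```

Request:
move_arm:
  dp:
    - [0,0,0]
    - [0,0,0.07]
    - [0,0,0.07]
  turn: [0,0,0]
  jaw: [-1,-1,-1]

```text
time: 11.5
position: [0.5944, -0.2935, 0.0292]
tool_rot: [2.221, 2.219, 0.002]
ft_force: [-0.2, 0.1, -1.5]
grip_width: 0.311
```

Request:
move_arm:
  dp:
    - [0,0,0.1]
    - [0,0,0.1]
    - [0,0,0.1]
    - [0,0,0.1]
    - [0,0,0.1]
  turn: [0,0,0,0,0]
  jaw: [-1,-1,0.1,0.1,0.1]

```text
time: 12.0
position: [0.5937, -0.2934, 0.0251]
tool_rot: [2.223, 2.22, 0.0]
ft_force: [-0.4, 0.6, -0.1]
grip_width: 0.496
```

Request:
move_arm:
  dp:
    - [0,0,0]
    - [0,0,-0.7]
    - [0,0,-1.7]
    - [0,0,-2.9]
    - [0,0,-3.9]
  turn: [0,0,0,0,0]
  jaw: [0.1,0.1,0.1,0.1,0.1]

```text
time: 12.5
position: [0.5938, -0.2936, 0.1438]
tool_rot: [2.222, 2.22, 0.0]
ft_force: [0.2, 0.5, 0.4]
grip_width: 0.547
```

Request:
move_arm:
  dp:
    - [1.3,-0.6,0]
    - [2.6,-1.2,0]
    - [3.9,-1.8,0]
    - [5.2,-2.4,0]
    - [5.78,-2.7,0]
  turn: [0,0,0,0,0]
  jaw: [0.5,0.5,0.5,0.5,0.5]

```text
time: 13.0
position: [0.5115, -0.1156, 0.1417]
tool_rot: [-2.216, -2.223, -0.002]
ft_force: [0.6, 0.0, 0.1]
grip_width: 0.747
```

Request:
move_arm:
  dp:
    - [0,0,0]
    - [0,0,0]
  turn: [0,0]
  jaw: [0.5,0.5]

```text
time: 13.2
position: [0.5133, -0.1202, 0.1425]
tool_rot: [2.221, 2.22, 0.001]
ft_force: [-0.5, -1.8, -0.3]
grip_width: 0.75
```

```bash
python3 wfit.py w3 adapter,.513,-.12;python3 -c "
from h import *
rel([.513,-.12,.021])"
```

```text
[ 0.5133 -0.1212  0.1425]
adapter,.513,-.12 -> [ 0.5121 -0.1214  1.0633] IoU 0.933 px [278. 201.] 1675
pos [ 0.5133 -0.1212  0.1425] dp [ 0.04 -0.02  4.05]
```

Request:
move_arm:
  dp:
    - [0,-0.04,1.3]
    - [0,-0.04,2.5]
    - [0,-0.04,3.5]
    - [0,-0.04,4.05]
    - [0,-0.04,4.05]
  turn: [0,0,0,0,0]
  jaw: [0.3,0.3,0.3,0.3,0.3]

```text
time: 13.75
position: [0.5097, -0.1218, 0.0182]
tool_rot: [-2.224, -2.215, 0.008]
ft_force: [-0.8, 0.4, -0.5]
grip_width: 0.652
```

Request:
move_arm:
  dp:
    - [0,0,0]
    - [0,0,0]
    - [0,0,0]
    - [0,0,0]
    - [0,0,0]
  turn: [0,0,0,0,0]
  jaw: [0.3,-1,-1,-1,-1]

```text
time: 14.25
position: [0.5121, -0.1197, 0.0212]
tool_rot: [2.222, 2.22, 0.002]
ft_force: [-0.4, -0.1, -0.5]
grip_width: 0.372
```

Request:
move_arm:
  dp:
    - [0,0,0]
    - [0,0,0]
    - [0,0,-1]
    - [0,0,-2.2]
    - [0,0,-3.4]
  turn: [0,0,0,0,0]
  jaw: [-1,-1,-1,-1,-1]

```text
time: 14.75
position: [0.5107, -0.1199, 0.1231]
tool_rot: [-2.222, -2.219, 0.002]
ft_force: [1.0, 0.3, -0.7]
grip_width: 0.313
```

Request:
move_arm:
  dp:
    - [-0.9,0.8,0]
    - [-1.8,1.7,0]
    - [-2.8,2.6,0]
    - [-3.2,2.96,0]
    - [-3.2,2.96,0]
  turn: [0,0,0,0,0]
  jaw: [-1,-1,-1,-1,-1]

```text
time: 15.25
position: [0.6006, -0.2186, 0.1218]
tool_rot: [2.225, 2.217, -0.004]
ft_force: [0.1, -0.1, -1.4]
grip_width: 0.312
```

Request:
move_arm:
  dp:
    - [0,0,0]
    - [0,0,1]
    - [0,0,2]
    - [0,0,2.7]
    - [0,0,2.7]
  turn: [0,0,0,0,0]
  jaw: [-1,-1,-1,-1,-1]

```text
time: 15.75
position: [0.5973, -0.2129, 0.0383]
tool_rot: [-2.216, -2.217, 0.004]
ft_force: [-1.3, 0.1, -1.7]
grip_width: 0.313
```

Request:
move_arm:
  dp:
    - [0,0,0]
    - [0,0,0]
  turn: [0,0]
  jaw: [-1,-1]

```text
time: 15.95
position: [0.6014, -0.2158, 0.0434]
tool_rot: [2.221, 2.22, 0.003]
ft_force: [-0.4, -0.3, 0.0]
grip_width: 0.314
```

Request:
move_arm:
  dp:
    - [0,0,0.4]
    - [0,0,0.57]
    - [0,0,0.57]
    - [0,0,0.57]
    - [0,0,0.57]
  turn: [0,0,0,0,0]
  jaw: [-1,-1,-1,-1,-1]

```text
time: 16.45
position: [0.6009, -0.2157, 0.0257]
tool_rot: [2.222, 2.22, 0.002]
ft_force: [-1.7, 1.5, 6.3]
grip_width: 0.315
```

Request:
move_arm:
  dp:
    - [0,0,0]
    - [0,0,0]
    - [0,0,0]
    - [0,0,-0.7]
    - [0,0,-1.7]
  turn: [0,0,0,0,0]
  jaw: [0.1,0.1,0.1,0.1,0.1]

```text
time: 16.95
position: [0.5987, -0.2153, 0.074]
tool_rot: [-2.22, -2.218, 0.004]
ft_force: [0.7, 0.1, 0.0]
grip_width: 0.542
```

Request:
move_arm:
  dp:
    - [0,0,-1.2]
    - [0,0,-2.4]
    - [-0.7,-1.2,-3.4]
    - [-1.5,-2.5,-4.2]
    - [-2.1,-3.5,-4.2]
  turn: [0,0,0,0,0]
  jaw: [0.1,0.1,0.5,0.5,0.5]

```text
time: 17.45
position: [0.495, -0.2816, 0.2048]
tool_rot: [2.22, 2.215, 0.003]
ft_force: [0.0, -1.1, -0.1]
grip_width: 0.714
```

Request:
move_arm:
  dp:
    - [-0.6,-1,0]
    - [-1.33,-2.2,0]
    - [-1.33,-2.2,0]
    - [-1.33,-2.2,0]
  turn: [0,0,0,0]
  jaw: [0.5,0.5,0.5,0.5]

```text
time: 17.85
position: [0.4286, -0.3192, 0.2017]
tool_rot: [2.225, 2.217, 0.003]
ft_force: [1.2, 0.2, -0.2]
grip_width: 0.751
```

```bash
python3 wfit.py w4 elbow,.406,-.321 elbow,.414,-.191 adapter,.594,-.2935 adapter,.601,-.217
```

```text
[ 0.4297 -0.3183  0.2016]
elbow,.406,-.321 -> [ 0.4067 -0.3232  1.3299] IoU 0.834 px [257. 187.] 1688
elbow,.414,-.191 -> [ 0.4134 -0.1947  3.1637] IoU 0.887 px [262.  54.] 2476
adapter,.594,-.2935 -> [ 0.6432 -0.1905 -2.3239] IoU 0.101 px [437. 161.] 24876
adapter,.601,-.217 -> [ 0.6429 -0.1912 -0.0011] IoU 0.101 px [455.  83.] 24876
```

View pics/w4_ov.png

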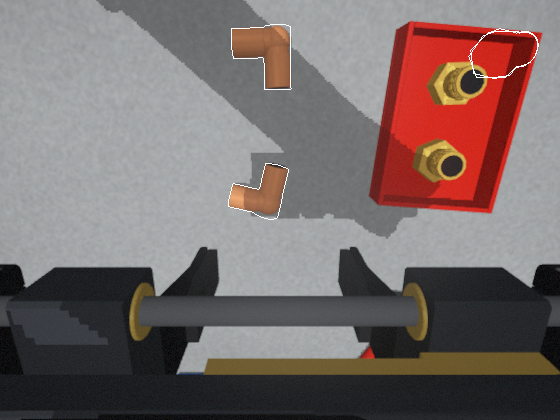

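Both adapters stand upright in the red tray at (458,82) and (441,163), and the outlines fit both elbows well. I'll pick elbow A now, gripping the leg that points up the picture.

Request:
move_arm:
  dp:
    - [0.08,-0.1,1.2]
    - [0.17,-0.19,2.5]
    - [0.17,-0.19,3.8]
    - [0.17,-0.19,4.8]
    - [0.17,-0.19,4.8]
  turn: [1,2,2.77,2.77,2.77]
  jaw: [0.3,0.3,0.3,0.3,0.3]

```text
time: 18.4
position: [0.4217, -0.3106, 0.0534]
tool_rot: [-2.466, -1.935, 0.008]
ft_force: [-0.2, 1.4, -0.7]
grip_width: 0.649
```

Request:
move_arm:
  dp:
    - [0,0,0.8]
    - [0,0,1.4]
    - [0,0,1.7]
    - [0,0,1.7]
    - [0,0,1.7]
  turn: [0,0,0,0,0]
  jaw: [0.3,0.3,0.3,0.3,0.3]

```text
time: 18.9
position: [0.4247, -0.314, 0.0077]
tool_rot: [2.472, 1.936, 0.001]
ft_force: [-0.4, 0.3, 0.6]
grip_width: 0.648
```

Request:
move_arm:
  dp:
    - [0,0,0]
    - [0,0,0]
    - [0,0,0]
    - [0,0,0]
    - [0,0,0]
  turn: [0,0,0,0,0]
  jaw: [-1,-1,-1,-1,-1]

```text
time: 19.4
position: [0.4237, -0.3136, 0.0067]
tool_rot: [2.474, 1.936, 0.0]
ft_force: [0.4, -0.2, 1.2]
grip_width: 0.283
```

Request:
move_arm:
  dp:
    - [0,0,0]
    - [0,0,-1]
    - [0,0,-2.2]
    - [0,0,-3.4]
    - [0,0,-4.2]
  turn: [0,0,0,-1.4,-2.77]
  jaw: [-1,-1,-1,-1,-1]

```text
time: 19.9
position: [0.424, -0.3142, 0.1348]
tool_rot: [2.216, 2.224, 0.001]
ft_force: [0.7, -0.2, -1.2]
grip_width: 0.29
```

Request:
move_arm:
  dp:
    - [0,0,0]
    - [0,0,0]
  turn: [0,0]
  jaw: [-1,-1]

```text
time: 20.1
position: [0.4236, -0.3133, 0.1324]
tool_rot: [2.224, 2.219, 0.002]
ft_force: [0.5, -0.1, -1.6]
grip_width: 0.29
```

Elbow A is held, with the opening at about 25 mm. On to the blue tray.

Request:
move_arm:
  dp:
    - [1,0.6,0]
    - [2.2,1.3,0]
    - [3.5,2,0]
    - [4.8,2.8,0]
    - [6.1,3.5,0]
  turn: [0,0,0,0,0]
  jaw: [-1,-1,-1,-1,-1]

```text
time: 20.6
position: [0.5284, -0.1287, 0.1306]
tool_rot: [-2.223, -2.217, 0.003]
ft_force: [1.7, -0.5, -0.9]
grip_width: 0.292
```

Request:
move_arm:
  dp:
    - [1.4,0.8,0]
    - [2.8,1.6,0]
    - [4.2,2.4,0]
    - [5.6,3.2,0]
    - [6.57,3.85,0]
  turn: [0,0,0,0,0]
  jaw: [-1,-1,-1,-1,-1]

```text
time: 21.1
position: [0.644, 0.0707, 0.1296]
tool_rot: [-2.218, -2.22, 0.004]
ft_force: [-0.2, -0.4, -0.3]
grip_width: 0.287
```

Request:
move_arm:
  dp:
    - [0,0,0]
    - [0,0,0]
    - [0,0,1]
    - [0,0,2]
    - [0,0,2]
  turn: [0,0,0,0,0]
  jaw: [-1,-1,-1,-1,-1]

```text
time: 21.6
position: [0.6398, 0.0638, 0.0674]
tool_rot: [-2.223, -2.213, 0.014]
ft_force: [-1.4, -0.3, -1.6]
grip_width: 0.291
```

Run:
```python
from h import *
a=ctrl.get_image("scene");b=ctrl.get_image("side")
cv2.imwrite("pics/both2.png",np.hstack([a[190:330,230:380],b[110:250,270:420]])[:,:,::-1].repeat(2,0).repeat(2,1))
rel([.6445,.067,.0117])
```

```text
pos [0.6435 0.0645 0.0721] dp [0.09 0.04 2.01]
```

View pics/both2.png

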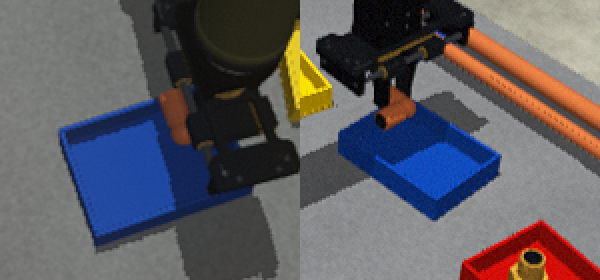

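Elbow A hangs level over the left-hand half of the blue tray, clear of the walls. Lowering it.

Request:
move_arm:
  dp:
    - [0,0,0.8]
    - [0,0,1.5]
    - [0,0,1.85]
    - [0,0,1.85]
    - [0,0,1.85]
  turn: [0,0,0,0,0]
  jaw: [-1,-1,-1,-1,-1]

```text
time: 22.2
position: [0.6455, 0.066, 0.0185]
tool_rot: [2.222, 2.219, 0.002]
ft_force: [-0.6, -0.0, -1.0]
grip_width: 0.287
```

Request:
move_arm:
  dp:
    - [0,0,0.08]
    - [0,0,0.08]
    - [0,0,0.08]
  turn: [0,0,0]
  jaw: [-1,-1,-1]

```text
time: 22.5
position: [0.6449, 0.0664, 0.0153]
tool_rot: [2.222, 2.22, 0.001]
ft_force: [0.2, -0.9, -0.1]
grip_width: 0.287
```

Request:
move_arm:
  dp:
    - [0,0,0.06]
    - [0,0,0.12]
    - [0,0,0.12]
    - [0,0,0.12]
  turn: [0,0,0,0]
  jaw: [-1,-1,-1,-1]

```text
time: 22.9
position: [0.6447, 0.0664, 0.0117]
tool_rot: [2.222, 2.22, 0.001]
ft_force: [-2.0, 0.1, 4.9]
grip_width: 0.291
```

Request:
move_arm:
  dp:
    - [0,0,0]
    - [0,0,0]
    - [0,0,0]
    - [0,0,-0.7]
    - [0,0,-1.7]
  turn: [0,0,0,0,0]
  jaw: [0,0,0,0,0]

```text
time: 23.4
position: [0.6426, 0.0661, 0.0602]
tool_rot: [-2.221, -2.219, 0.006]
ft_force: [0.6, -0.5, 0.4]
grip_width: 0.494
```

Request:
move_arm:
  dp:
    - [0,0,-1.2]
    - [-0.4,-0.3,-2.4]
    - [-1.6,-1.2,-2.6]
    - [-2.9,-2.2,-2.6]
    - [-4.2,-3.2,-2.6]
  turn: [0,0,0,0,0]
  jaw: [0,0,0.3,0.3,0.3]

```text
time: 23.9
position: [0.5475, -0.0609, 0.1402]
tool_rot: [2.221, 2.221, 0.001]
ft_force: [0.5, -2.0, -0.4]
grip_width: 0.633
```

Request:
move_arm:
  dp:
    - [-1.2,-1,0]
    - [-2.4,-2,0]
    - [-3.6,-3,0]
    - [-5,-4.03,0]
    - [-5,-4.03,0]
  turn: [0,0,0,0,0]
  jaw: [0.3,0.3,0.3,0.3,0.3]

```text
time: 24.4
position: [0.423, -0.2152, 0.14]
tool_rot: [-2.233, -2.209, 0.0]
ft_force: [0.5, -0.6, 0.1]
grip_width: 0.649
```

Request:
move_arm:
  dp:
    - [0,0,0]
    - [0,0,0]
  turn: [0,0]
  jaw: [0.3,0.3]

```text
time: 24.6
position: [0.428, -0.2085, 0.1401]
tool_rot: [2.221, 2.222, 0.001]
ft_force: [0.9, 0.1, -0.1]
grip_width: 0.65
```

```bash
python3 wfit.py w5 elbow,.4134,-.1947; python3 -c "
from h import *
rel([.428,-.209,.006])"
```

```text
[ 0.4282 -0.2082  0.14  ]
elbow,.4134,-.1947 -> [ 0.4129 -0.1942 -3.0925] IoU 0.893 px [261. 187.] 2721
pos [ 0.4282 -0.2082  0.14  ] dp [-0.03 -0.01  4.47]
```

Request:
move_arm:
  dp:
    - [-0.05,0,1.3]
    - [-0.05,0,2.6]
    - [-0.05,0,3.8]
    - [-0.05,0,4.45]
    - [-0.05,0,4.45]
  turn: [0,0,0,0,0]
  jaw: [0.3,0.3,0.3,0.3,0.3]

```text
time: 25.15
position: [0.4253, -0.2091, 0.0036]
tool_rot: [-2.216, -2.22, 0.008]
ft_force: [-0.5, 0.3, -0.0]
grip_width: 0.65
```

Request:
move_arm:
  dp:
    - [0,0,0]
    - [0,0,0]
    - [0,0,0]
    - [0,0,0]
    - [0,0,0]
  turn: [0,0,0,0,0]
  jaw: [0.3,-1,-1,-1,-1]

```text
time: 25.65
position: [0.4279, -0.211, 0.0072]
tool_rot: [2.222, 2.22, 0.002]
ft_force: [0.1, 0.1, -0.2]
grip_width: 0.373
```

Request:
move_arm:
  dp:
    - [0,0,0]
    - [0,0,-1]
    - [0,0,-2.2]
    - [0,0,-3.4]
    - [0,0,-4.2]
  turn: [0,0,0,0,0]
  jaw: [-1,-1,-1,-1,-1]

```text
time: 26.15
position: [0.4279, -0.2115, 0.1348]
tool_rot: [2.222, 2.218, 0.003]
ft_force: [0.5, 0.8, -0.0]
grip_width: 0.288
```

Request:
move_arm:
  dp:
    - [0.8,1,0]
    - [1.6,2.2,0]
    - [2.4,3.3,0]
    - [3.2,4.4,0]
    - [4,5.4,0]
  turn: [0,0,0,0,0]
  jaw: [-1,-1,-1,-1,-1]

```text
time: 26.65
position: [0.5907, -0.0898, 0.1322]
tool_rot: [-2.222, -2.221, 0.0]
ft_force: [0.7, -0.0, -0.3]
grip_width: 0.292
```

Request:
move_arm:
  dp:
    - [0.8,1,0]
    - [1.57,2.03,0]
    - [1.57,2.03,1]
    - [1.57,2.03,2]
    - [1.57,2.03,2]
  turn: [0,0,0,0,0]
  jaw: [-1,-1,-1,-1,-1]

```text
time: 27.15
position: [0.6467, -0.0434, 0.0677]
tool_rot: [-2.218, -2.216, 0.011]
ft_force: [-1.5, 1.0, -0.4]
grip_width: 0.289
```

Request:
move_arm:
  dp:
    - [0,0,0]
    - [0,0,0]
  turn: [0,0]
  jaw: [-1,-1]

```text
time: 27.35
position: [0.6514, -0.0446, 0.0745]
tool_rot: [2.222, 2.218, 0.003]
ft_force: [0.2, 0.1, -1.0]
grip_width: 0.288
```

Run:
```python
from h import *
a=ctrl.get_image("scene");b=ctrl.get_image("side")
cv2.imwrite("pics/both3.png",np.hstack([a[190:330,230:380],b[110:250,270:420]])[:,:,::-1].repeat(2,0).repeat(2,1))
rel([.651,-.042,.0117])
```

```text
pos [ 0.6515 -0.0444  0.0746] dp [ 0.08 -0.02  2.1 ]
```

View pics/both3.png

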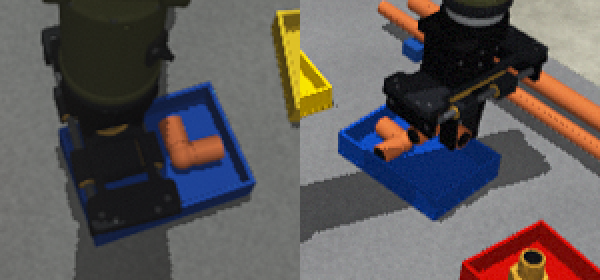

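Elbow A lies flat in the blue tray, and B hangs over the other half with a gap of about 25 mm between them. Lowering B.

Request:
move_arm:
  dp:
    - [0.05,0,0.8]
    - [0.05,0,1.5]
    - [0.05,0,1.95]
    - [0.05,0,1.95]
    - [0.05,0,1.95]
  turn: [0,0,0,0,0]
  jaw: [-1,-1,-1,-1,-1]

```text
time: 27.95
position: [0.6509, -0.0428, 0.015]
tool_rot: [2.222, 2.22, 0.001]
ft_force: [-0.6, -0.1, -0.9]
grip_width: 0.286
```

Request:
move_arm:
  dp:
    - [0,0,0.08]
    - [0,0,0.08]
    - [0,0,0.08]
  turn: [0,0,0]
  jaw: [-1,-1,-1]

```text
time: 28.25
position: [0.6506, -0.0426, 0.0122]
tool_rot: [2.222, 2.22, 0.001]
ft_force: [0.5, -0.7, -0.9]
grip_width: 0.284
```

Nearly down. I'll go about 1 mm more, release, lift and retreat for a check.

Request:
move_arm:
  dp:
    - [0,0,0.04]
    - [0,0,0.04]
    - [0,0,0.04]
    - [0,0,0.04]
    - [0,0,0.04]
  turn: [0,0,0,0,0]
  jaw: [-1,-1,0,0,0]

```text
time: 28.75
position: [0.6505, -0.0425, 0.0105]
tool_rot: [2.222, 2.22, 0.0]
ft_force: [-0.2, -0.3, 0.1]
grip_width: 0.461
```

Request:
move_arm:
  dp:
    - [0,0,0]
    - [0,0,-0.7]
    - [0,0,-1.9]
    - [0,0,-3.2]
    - [0,0,-4.4]
  turn: [0,0,0,0,0]
  jaw: [0,0,0,0,0]

```text
time: 29.25
position: [0.6503, -0.0427, 0.1439]
tool_rot: [2.223, 2.22, -0.0]
ft_force: [0.4, 0.1, 0.5]
grip_width: 0.498
```

Request:
move_arm:
  dp:
    - [0.5,-1,-1.2]
    - [0.3,-2.2,-2.4]
    - [0,-3.4,-3.4]
    - [0,-4.6,-4]
    - [0,-5.6,-4]
  turn: [0,0,0,0,0]
  jaw: [0,0,0,0,0]

```text
time: 29.75
position: [0.4823, -0.0434, 0.265]
tool_rot: [2.223, 2.217, 0.007]
ft_force: [-0.2, 0.7, 0.3]
grip_width: 0.497
```

Request:
move_arm:
  dp:
    - [0,0,0]
    - [0,0,0]
    - [0,0,0]
    - [0,0,0]
    - [0,0,0]
  turn: [0,0,0,0,0]
  jaw: [0,0,0,0,0]

```text
time: 30.25
position: [0.4828, -0.0426, 0.262]
tool_rot: [2.223, 2.22, -0.003]
ft_force: [-0.4, -0.2, -0.1]
grip_width: 0.503
```

Run:
```python
from h import *
for n,sl in(("scene",(slice(120,330),slice(110,470))),("side",(slice(110,310),slice(140,460)))):
    a=ctrl.get_image(n); cv2.imwrite(f"pics/{n}4.png",cv2.resize(a[sl],None,fx=2,fy=2)[:,:,::-1])
C=cam("scene"); I=ctrl.get_image("scene")
# elbows in blue by hue, fit at floor height
h=cv2.cvtColor(I,cv2.COLOR_RGB2HSV); m=((h[...,0]<16)&(h[...,1]>90)).astype(np.uint8)
n,l,st,ce=cv2.connectedComponentsWithStats(m)
for i in range(1,n):
    if st[i,4]>150 and 230<ce[i,0]<370 and 220<ce[i,1]<320:
        p0=back(C,ce[i],.018)[:2]; p,s=fit("elbow",[(C,l==i)],p0,np.arange(-3,3.1,.6),.005)
        a=3.213; d=p[:2]-[.643,.013]; print("elbow",np.round(p,3),round(s,2),"tray xy",np.round([np.cos(a)*d[0]+np.sin(a)*d[1],-np.sin(a)*d[0]+np.cos(a)*d[1]],3))
print("jar,cutter",[(np.round(ctrl.look_for("scene",t)[0]["rect"]).tolist()) for t in("jar_center","cutter_center")])
```

```text
elbow [0.628 0.056 1.529] 0.78 tray xy [ 0.012 -0.044]
elbow [ 0.636 -0.025  3.064] 0.78 tray xy [0.01  0.037]
jar,cutter [[353.0, 156.0, 21.0, 30.0], [397.0, 154.0, 33.0, 24.0]]
```

View pics/scene4.png

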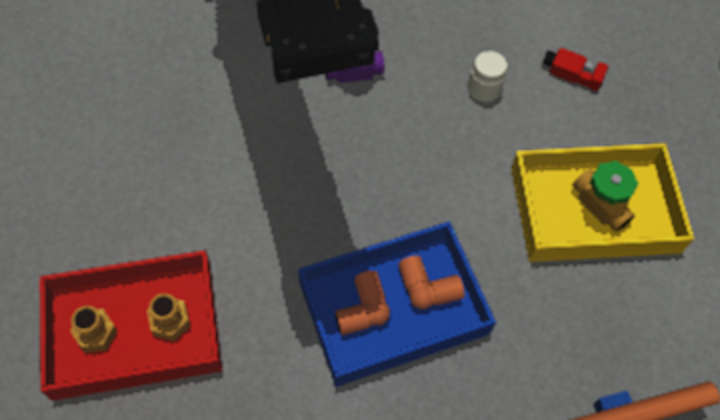

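View pics/side4.png

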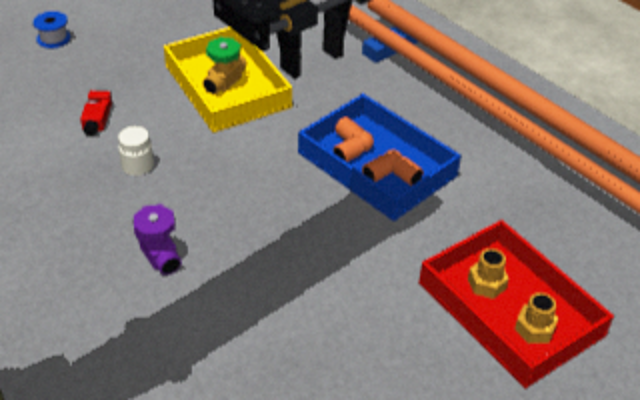

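Both views show everything in its tray: the adapters upright, the elbows flat and apart, and the valve upright. The jar and cutter are at their starting pixels, and the gripper is clear. Handing in.

```bash
python3 -c "
from bench import ctrl
print(ctrl.close_job())"
```

```text
the job is handed in; nothing more can be done
None
```

The job is handed in: both elbows are in the blue tray, both adapters in the red tray and the green-wheel valve in the yellow tray. It took about 31 s of the 122 s allowed, and the hand-in reports no verdict.

**Last checks:**
- **Fittings:** The final scene and side pictures show the elbows flat and apart, the adapters standing spigot up, and the valve upright with its wheel on top.
- **Elbows:** Measured in the blue tray's frame, they sit at (12, −44) mm and (10, 37) mm, against limits of ±50 and ±75 mm. The fit overlap was only about 0.78.
- **Adapters and valve:** I judged these from the pictures and the release positions. The automatic wrist-view fits of parts already in a tray were meaningless, because the part merged with the tray colour.
- **Jar and cutter:** Both are at the same pixels as at the start, to within 1 pixel. The purple look-alike was not gripped, and it stands upright in the final side view.
- **Forces:** The highest contact reading I saw was about 6 N, and the gripper is clear of everything.

No check failed.

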